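# Mark the third gap and push the parts tin home

## Task

Count the gaps of the tin rack, filled or empty, starting from the end where the ceramic dish stands. With a fingertip, run the sliding rider parked at that end along the rail, past the first and second gaps, and leave it standing behind the middle of the third gap; then push the parts tin that stands on the bench in front of the rack into that same third gap until it is fully home against the back wall. Only push, never lift or tip the tin, and leave the other rider and everything else where it stands.

Things in the scene. Friction and masses are not known exactly. Their poses are not given: they have to be found in the camera images.
- rack: Fixed wooden divider rack, 400 mm long. x points from its open front (robot side) to the back, y along it to the robot's left, z up; origin on the bench, mid-length, at the front edges of the dividers. Seven dividers (8 mm thick, 26 mm high, at y = 0, +-56, +-112, +-168 mm) make six gaps 48 mm wide, middles at y = +-28, +-84, +-140 mm; no floor: a tin slides in on the bench.
- wall_mid (a point): Point on the front face of the rack's back wall, mid-length, 11 mm above the bench, at rack x = 30 mm: the gaps are 30 mm deep. Wall 12 mm thick, 22 mm high. The two outermost gaps each hold a stored tin; the other four are empty.
- rail_mid (a point): Middle of the top edge of the steel rail that stands along the whole length of the back wall: 6 mm thick, top at z = 34 mm, at rack x = 36 mm.
- rider_left (a joint): Slide of the dark steel rider parked at the left (+y) end of the rail; value = distance (m) from the parked end towards the rack's -y, 0 to 0.2; rider middle at rack y = 0.178 - value. Starts between 0 and 0.03. It stays where it is left; about 1.2 N of friction.
- rider_right (a joint): Slide of the identical rider at the right (-y) end; value = distance (m) from that end towards the rack's +y, 0 to 0.2; rider middle at rack y = -0.178 + value. Starts between 0 and 0.03. Same friction.
- rider_left_tab (a point): Point in the middle of the left rider's upright tab, 48 mm above the bench. The rider is 14 mm long along the rail: a narrow saddle over the rail (11 mm across, from z = 24 mm, not reaching into the gap), and from z = 35 mm up a round-topped tab 22 mm across the rail, top at z = 58 mm.
- rider_right_tab (a point): The same point of the identical right rider.
- tin: The loose round aluminium parts tin with a twist cap that stands alone on the bench in front of the rack: 40 mm diameter, 28 mm high, about 60 g. Origin at the centre of its underside, z up. When fully home in a gap its centre is at rack x = 10 mm and its front stands 10 mm proud of the dividers.
- stored_a: Identical tin already stored in the leftmost gap (origin centre of underside); leave alone.
- stored_b: Identical tin already stored in the rightmost gap; leave alone.
- dish: White ceramic dish, 68 mm diameter, 22 mm high, standing just past one end of the rack (left or right varies): counting starts at that end. Origin centre of underside.
- holder: Blue plastic round watch holder, 52 mm diameter, 26 mm high, with two jaws, standing past the other end of the rack; leave alone. Origin centre of underside.
- tweezer: Steel tweezer lying on the bench, 125 mm long, 8 mm high, points towards its +x; leave alone.
- screwdriver: Black screwdriver, 120 mm long, lying on the bench along its x; leave alone.
- loupe: Black watchmaker's eyepiece standing on the bench, 36 mm diameter, 32 mm high; leave alone.
Mind the look-alikes: they are no part of the job. Leave any red look-alike of the tin alone. Of the things that look like the dish, take the one that is farthest to the robot's left at the start.

How it is judged:
By the outcome, as a careful person would: the job done as asked, in the order asked, and still so for the second after the job is handed in, with the robot touching nothing.
It also fails if it takes over 58 s, if anything falls off the work surface, if the arm or the gripper's body presses on something with over 40 N, if the wrist force passes 120 N, or if a joint passes its speed limit or range.

## Robot

A 6-joint arm with a two-finger parallel gripper is mounted at the origin on the work surface. World frame = base frame: x ahead of the robot, y to its left, z up, the work surface at z = 0. Lengths are in mm, angles in rad, forces in N, time in s.
With the tool pointing down it reaches from about 350 to 975 mm from the base axis. Payload 7.1 kg.
Tool frame: the origin (TCP) lies on the front face of the gripper's body, between the roots of the fingers; the fingertips stand 80 mm ahead of it and the grasp point (between the pads) lies 61 mm ahead of it (ctrl.tcp_to_grasp is the distance from the TCP to the grasp point, in mm); z points along the fingers, y is the direction in which the jaws open and shut (so a half turn about z gives the same grasp; the last joint's range is limited). The gripper opens to 88 mm and grips with 3 to 60 N. Pads are 20 mm wide; open, the fingers measure 115 mm over their backs; the gripper's body (75 mm by 178 mm) begins 61 mm behind the grasp point.
Start: joints at [-1.298, 0.423, 1.63, -0, 1.089, -0.019], TCP at [179.816, -598.558, 302.675] pointing down, gripper open.
Joint ranges: [-3, 3], [-0.9, 2.11], [0.09, 2.58], [-1.31, 4.45], [0.11, 2.69], [-2.54, 2.54]. Speed limits (rad/s): [2.39, 2.39, 3.01, 3.14, 3.14, 3.14].

## Interface

Orientations are given as a rotation vector (axis times angle).
In Python, from workcell import telemetry, get_image, ctrl gives the robot as it stands.
- The arm moves only by the tool send_rows, never from a script. Its argument "rows" is a list of rows, each a list of 5 numbers: the shift along the tool's x, y, z in m, then the turn about the tool's z in rad, then the opening, from -1 (shut) to 1 (fully open). A call has 1 to 5 rows; each row shifts and turns the commanded pose from where the row before left it, along the tool's axes as they then stand; what a row does not reach is not made up. A row lasts 1/10 s, in which the tool goes at most 50 mm and 8.59 degrees, less where a joint would pass 70% of its speed; a pose out of reach is approached as far as the arm can. A call with a gripper value outside its range is refused whole. The fingers move at their own pace and stop on an object; the grip force is fixed at half the most. Time passes only in rows, so rows that do not move let the fingers close. It gives the time, the measured TCP pose, the force and the opening at its end, in the units of the state.
- telemetry.get_obs(): the state, without advancing time (a new reading comes with each control period).
- get_image(name): name is "side" or "top"; returns a dict with "color" (420x560x3 uint8, blue, green, red), "z_map" (420x560 float32, mm along the optical axis (not along the pixel's ray), 0 where there is no reading), "camera_matrix" (3x3 intrinsics, pixels), "rvec" (rotation vector, rad) and "tvec" (3), from world to camera coordinates, as OpenCV has them. Camera axes: x right, y down, z forward; pixel columns grow to the right and rows downward; lengths in mm; the calibration is good to about 2 mm. A picture is of the moment at which its call begins.
- ctrl.close_job(): hands the job in, once; it reports no verdict.
The state is a dict: "t": time; "qpos": joint angles; "qvel": joint speeds; "joint_torque": joint torques, N m; "ee_pos": TCP position; "orientation": TCP orientation; "ft_force": force on the tool from outside, world axes, zero at the start; "moment": the same for the moment, N m; "width": finger opening in mm.
Only numpy, scipy, OpenCV 4.12 (cv2) and the standard library are available. Lean on these libraries where they do the work, as an engineer would, in place of code of your own. Each camera call takes 0.05 s, during which the arm holds its last target.

## Working session

There is one attempt and no reset: what is moved stays moved. The work goes in short steps, Python scripts to look and compute and a tool call to move; the robot and the scene stay as the last step left them, time stands still between calls to the robot, and variables do not carry over. Pictures are saved under pics/ and viewed, and the job is handed in when it is done.

Besides the shell and the picture viewer there is one more tool, called as name(argument=value, ...) on one line, values as JSON. send_rows: Moves the arm, as the interface text tells. Its arguments: {"type":"object","properties":{"rows":{"type":"array"}},"required":["rows"]}

```bash
ls; mkdir -p pics
python3 - <<'E'
from workcell import telemetry,get_image,ctrl
import cv2,numpy as np
print(telemetry.get_obs())
for n in("side","top"):
    d=get_image(n); cv2.imwrite(f"pics/{n}0.png",d["color"]); np.savez(f"pics/{n}0.npz",**d)
    R=cv2.Rodrigues(np.array(d["rvec"]))[0]; print(n,d["camera_matrix"],-R.T@np.array(d["tvec"]).ravel(),R)
E
```

```text
pics
{'t': 0.0, 'qpos': array([-1.29802532e+00,  4.23812105e-01,  1.63066756e+00,  1.50826163e-05,
        1.08857317e+00, -1.89892589e-02]), 'qvel': array([-0.00135322,  0.00036132,  0.00012286,  0.00136655,  0.00065275,
        0.0003052 ]), 'joint_torque': array([ 1.92172593e-03, -5.44623470e+01, -2.73670703e+01,  6.45478070e-02,
        2.27232609e-02, -1.41718529e-04]), 'ee_pos': array([ 179.69538391, -598.17378015,  301.92835764]), 'orientation': array([-3.10679062e+00, -4.56450512e-01,  2.69323770e-04]), 'ft_force': array([ 0.53352575, -0.59313056,  0.10238691]), 'moment': array([ 0.02090405, -0.00689281,  0.00760534]), 'width': 87.94771737157872}
side [[458.86210179   0.         279.70246743]
 [  0.         458.86210179 210.92869045]
 [  0.           0.           1.        ]] [ 451.74149042 -522.72689408  745.75729237] [[ 0.97549801 -0.22000213 -0.00163971]
 [-0.17608199 -0.77624267 -0.6053449 ]
 [ 0.13190436  0.59080147 -0.79596159]]
top [[497.89448757   0.         288.06958377]
 [  0.         497.89448757 207.43674275]
 [  0.           0.           1.        ]] [ 339.45712761   22.2035018  1080.17763465] [[ 0.00128854 -0.99998923  0.00445813]
 [-0.97781595 -0.00219375 -0.20945443]
 [ 0.20946195 -0.00408934 -0.97780825]]
```

View pics/side0.png

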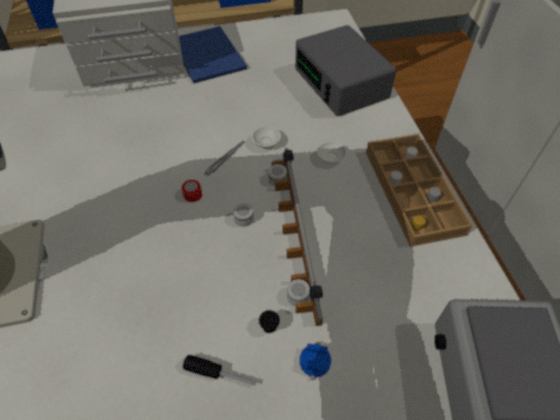

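View pics/top0.png

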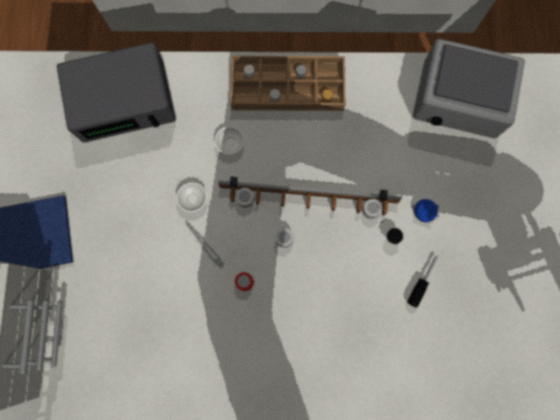

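The top view shows two dish-like things: one at (192,196) beside the rack's left end and one at (228,140) behind it. The farthest left is (192,196), so counting starts at the left. The loose tin candidates are the grey one at (285,237) and the red one at (244,282, a decoy). The riders are at (234,183) and (383,195). I'll check the choice in close crops.

Run:
```python
import cv2,numpy as np
t=np.load("pics/top0.npz")["color"];s=np.load("pics/side0.npz")["color"]
a=cv2.resize(t[120:300,170:450],None,fx=2.8,fy=2.8,interpolation=cv2.INTER_CUBIC)
b=cv2.resize(s[110:400,170:370],None,fx=2,fy=2,interpolation=cv2.INTER_CUBIC)
cv2.imwrite("pics/ct.png",cv2.convertScaleAbs(a,alpha=1.4));cv2.imwrite("pics/cs.png",cv2.convertScaleAbs(b,alpha=1.3))
```

```text
(no output)
```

View pics/ct.png

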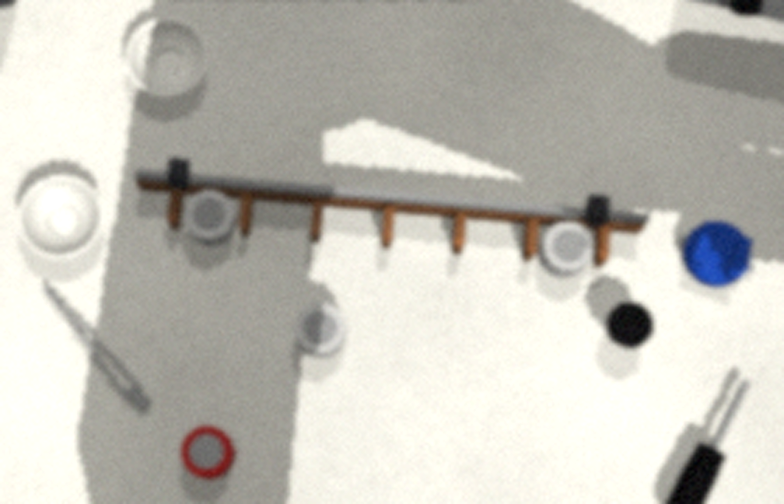

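View pics/cs.png

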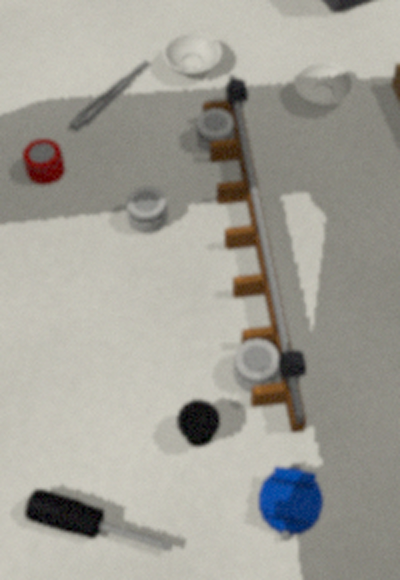

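Crop check: seven dividers, with stored tins in gaps 1 and 6. Gap 3 from the left lies between crop columns 317 and 387 (full-image top px about 284–309). The loose grey tin is at crop (322,330), in front of the rack. Now I'll measure.

```bash
cat > h.py <<'E'
import cv2,numpy as np
def cam(d):
    K=d["camera_matrix"];R=cv2.Rodrigues(np.array(d["rvec"],float))[0];t=np.array(d["tvec"],float).ravel();return K,R,t
def ray(d,uv,z):
    K,R,t=cam(d);uv=np.atleast_2d(uv).astype(float)
    p=np.c_[uv,np.ones(len(uv))]@np.linalg.inv(K).T@R; C=-R.T@t
    return C+p*((z-C[2])/p[:,2])[:,None]
def deproj(d,m):
    K,R,t=cam(d);v,u=np.nonzero(m&(d["z_map"]>0));zz=d["z_map"][v,u]
    pc=np.c_[u,v,np.ones(len(u))]@np.linalg.inv(K).T*zz[:,None]
    return (pc-t)@R,np.c_[u,v]
def tri(d1,p1,d2,p2):
    P=[]
    for d in(d1,d2):
        K,R,t=cam(d);P.append(K@np.c_[R,t])
    X=cv2.triangulatePoints(P[0],P[1],np.array(p1,float).reshape(2,1),np.array(p2,float).reshape(2,1));return (X[:3]/X[3]).ravel()
E
python3 - <<'E'
from h import *
D={n:dict(np.load(f"pics/{n}0.npz")) for n in("side","top")}
roi={"top":(215,175,410,225),"side":(270,145,335,330)}
for n,d in D.items():
    hsv=cv2.cvtColor(d["color"],cv2.COLOR_BGR2HSV)
    x0,y0,x1,y1=roi[n];R=np.zeros(hsv.shape[:2],bool);R[y0:y1,x0:x1]=1
    m=cv2.inRange(hsv,(3,90,40),(22,255,255))>0;m&=R
    nn,l,st,c=cv2.connectedComponentsWithStats(m.astype(np.uint8))
    print(n)
    for i in range(1,nn):
        if st[i,4]>15:
            P,_=deproj(d,l==i);print(st[i],c[i].round(1),ray(d,c[i],26).round(1),np.median(P,0).round(1),np.percentile(P[:,2],[5,50,95]).round(1))
    cv2.imwrite(f"pics/m{n}.png",cv2.resize(m.astype(np.uint8)[y0:y1,x0:x1]*255,None,fx=3,fy=3,interpolation=0))
    # dark: riders
    m=(hsv[...,2]<55)&R
    R2=np.zeros_like(R);R2[max(0,y0-15):y1,x0-5:x1+5]=1;m=(hsv[...,2]<50)&R2
    nn,l,st,c=cv2.connectedComponentsWithStats(m.astype(np.uint8))
    for i in range(1,nn):
        if st[i,4]>15:
            P,_=deproj(d,l==i);print("dark",st[i],c[i].round(1),ray(d,c[i],50).round(1),np.median(P,0).round(1),np.percentile(P[:,2],[5,50,95]).round(1))
E
```

```text
side
[272 160  15   8  47] [279.6 162.6] [[599.4 138.5  26. ]] [600.3 139.5  25.5] [18.8 25.5 28.5]
[275 174  35 111 862] [291.7 226.6] [[585.2 -30.6  26. ]] [587.7 -27.   21.5] [ 4.8 21.5 27.6]
[296 299  26  26 241] [307.6 308.8] [[ 571.3 -202.2   26. ]] [ 573.7 -195.3   21.1] [ 6.1 21.1 28. ]
dark [282 150  11  16 102] [287.2 156.8] [[613.7 129.   50. ]] [614.  132.8  46.5] [22.  46.5 58.6]
dark [276 183  16   7  47] [284.  186.1] [[589.   52.2  50. ]] [598.   83.2  14.5] [ 5.7 14.5 22. ]
dark [310 286  12  15 142] [315.3 292.3] [[ 587.5 -186.9   50. ]] [ 587.1 -188.9   54. ] [34.7 54.  59.1]
dark [265 311  14  19 234] [270.9 320.2] [[ 504.4 -219.2   50. ]] [ 505.7 -211.9   32.6] [29.9 32.6 34.6]
top
[220 185  10   3  21] [224.7 185.9] [[613.1 156.2  26. ]] [615.2 157.2  19.5] [11.4 19.5 22. ]
[230 188   6  13  44] [232.2 193.3] [[596.4 139.6  26. ]] [597.1 139.8  24.2] [20.9 24.2 29.2]
[250 188 118  24 478] [312.  196.5] [[589.6 -34.3  26. ]] [592.7 -32.7  21.9] [ 8.6 21.9 28. ]
[382 199  17  15  83] [386.9 204.1] [[ 573.2 -196.6   26. ]] [ 577.  -193.3   22.5] [10.8 22.5 28.3]
dark [221 177  22  16 127] [232.  184.3] [[610.3 137.6  50. ]] [613.9 136.9  40.1] [12.9 40.1 59. ]
dark [249 186   8   4  20] [252.8 187.8] [[602.9  93.3  50. ]] [610.4  95.   21.3] [15.9 21.3 23.5]
dark [259 187  24   6  70] [270.4 189.6] [[599.   55.6  50. ]] [606.3  55.4  20.5] [11.9 20.5 26.4]
dark [378 191  10  11  78] [382.7 195.8] [[ 586.  -183.5   50. ]] [ 586.2 -182.9   53.5] [27.8 53.5 59.4]
```

Run:
```python
from h import *
a=cv2.imread("pics/mtop.png");b=cv2.imread("pics/mside.png")
W=np.zeros((600,800,3),np.uint8);W[:a.shape[0],:a.shape[1]]=a;W[:555,600:600+b.shape[1]]=np.maximum(W[:555,600:600+b.shape[1]],b[:555]);
cv2.imwrite("pics/m.png",W)
```

```text
(no output)
```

View pics/m.png

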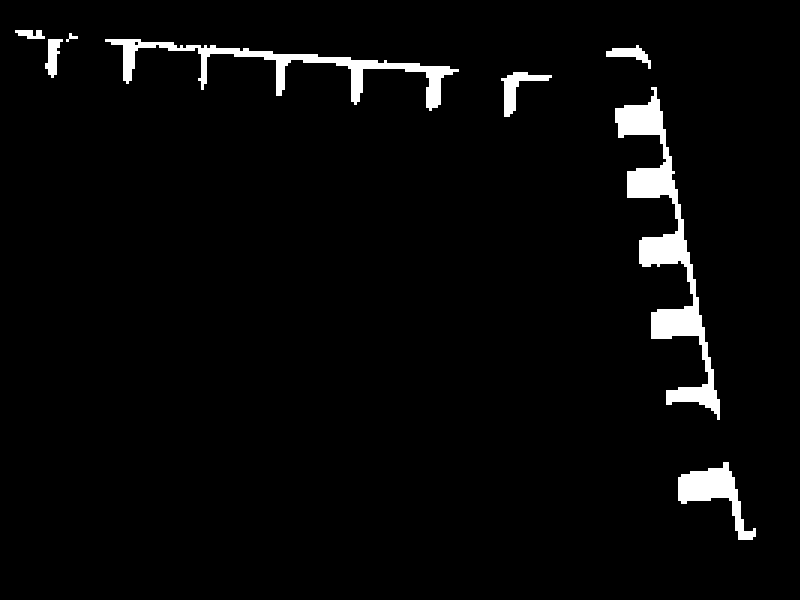

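Run:
```python
from h import *
D={n:dict(np.load(f"pics/{n}0.npz")) for n in("side","top")}
for n,d in D.items():
    P,uv=deproj(d,np.ones(d["z_map"].shape,bool))
    hsv=cv2.cvtColor(d["color"],cv2.COLOR_BGR2HSV)[uv[:,1],uv[:,0]]
    ben=P[(abs(P[:,0]-480)<30)&(abs(P[:,1]+50)<60)];print(n,"bench z",np.median(ben[:,2]).round(2),ben[:,2].std().round(2))
    org=(hsv[:,0]>=3)&(hsv[:,0]<=22)&(hsv[:,1]>90)
    near=(abs(P[:,0]-600)<45)&(abs(P[:,1]+30)<205)
    # rail: z 32..37 not orange
    r=P[near&~org&(P[:,2]>31)&(P[:,2]<37)]
    l=cv2.fitLine(r[:,:2].astype(np.float32),cv2.DIST_HUBER,0,.01,.01).ravel();
    res=(r[:,:2]-l[2:])@np.array([-l[1],l[0]]);r=r[abs(res)<6]
    l=cv2.fitLine(r[:,:2].astype(np.float32),cv2.DIST_L2,0,.01,.01).ravel()
    v=l[:2]*np.sign(l[1]);ex=np.array([v[1],-v[0]]);print("rail dir",v,"yaw",np.arctan2(-v[0],v[1]),len(r),"pt",l[2:],"ends",np.percentile((r[:,:2]-l[2:])@v,[0,1,99,100]),r[:,2].mean())
    q=np.c_[(P[:,:2]-l[2:])@ex,(P[:,:2]-l[2:])@v,P[:,2]]
    dv=near&org&(P[:,2]>22)&(P[:,2]<29)&(q[:,0]<-9)&(q[:,0]>-45)
    # image-row based divider tops
    qq=q[dv];o=np.argsort(qq[:,1]);qq=qq[o];g=np.split(qq,np.nonzero(np.diff(qq[:,1])>15)[0]+1)
    for k in g: print(len(k),"y",((k[:,1].min()+k[:,1].max())/2).round(1),k[:,1].mean().round(1),"xmin",k[:,0].min().round(1),"z",k[:,2].mean().round(1))
```

```text
side bench z 0.73 3.07
rail dir [0.08591984 0.99630207] yaw -0.086025916 509 pt [599.9399   -56.265163] ends [-169.86181657 -168.85095554  190.83209765  231.28519663] 34.36724454281509
68 y -137.6 -138.2 xmin -32.9 z 26.1
54 y -82.7 -83.4 xmin -33.1 z 26.1
53 y -26.3 -27.4 xmin -33.8 z 25.9
53 y 29.2 28.7 xmin -33.5 z 25.5
48 y 85.9 84.5 xmin -33.4 z 25.8
44 y 141.7 140.5 xmin -34.4 z 25.9
35 y 196.3 195.9 xmin -33.6 z 26.0
top bench z -0.5 3.61
rail dir [0.0869418 0.9962134] yaw -0.08705171 444 pt [603.5973   -30.084068] ends [-197.45241323 -193.47941175  197.65265796  201.24205957] 33.759146061928995
34 y -165.6 -165.3 xmin -34.1 z 25.6
36 y -110.6 -110.5 xmin -34.5 z 25.7
32 y -54.2 -53.8 xmin -34.9 z 25.7
30 y 2.1 2.2 xmin -35.2 z 25.4
20 y 58.4 58.2 xmin -35.7 z 26.1
37 y 113.3 113.2 xmin -34.5 z 25.7
34 y 168.9 168.6 xmin -36.0 z 24.8
```

```bash
cat >> h.py <<'E'
yaw=-.0865;ex=np.array([np.cos(yaw),np.sin(yaw)]);ey=np.array([-ex[1],ex[0]]);RO=np.array([567.1,-24.8])
def tor(p): p=np.asarray(p)[...,:2]-RO;return np.stack([p@ex,p@ey],-1)
def tow(x,y): return RO+x*ex+y*ey
E
python3 - <<'E'
from h import *
D={n:dict(np.load(f"pics/{n}0.npz")) for n in("side","top")}
box={"side":(228,198,262,232),"top":(270,220,300,255)}
for n,d in D.items():
    P,uv=deproj(d,np.ones(d["z_map"].shape,bool));q=tor(P)
    for nm,s in(("L",1),("R",-1)):
        m=(P[:,2]>42)&(P[:,2]<62)&(abs(q[:,0]-36)<25)&(s*q[:,1]>130)&(s*q[:,1]<195)
        k=q[m];t=m&(P[:,2]>52);kt=q[t]
        print(n,nm,m.sum(),"all",k.min(0).round(1),k.max(0).round(1),"top",kt.mean(0).round(1),kt.min(0).round(1),kt.max(0).round(1),P[m,2].max().round(1))
    for nm,c in(("tin",(521,54)),("stA",tow(10,140)),("stB",tow(10,-140))):
        w=(np.linalg.norm(P[:,:2]-np.array(c),axis=1)<45)&(P[:,2]>25)&(P[:,2]<32)
        if nm=="tin":
            x0,y0,x1,y1=box[n];w=(uv[:,0]>x0)&(uv[:,0]<x1)&(uv[:,1]>y0)&(uv[:,1]<y1)&(P[:,2]>21)&(P[:,2]<34)
        else:
            w&=(abs(tor(P)[:,1]-(140 if nm=="stA" else -140))<22)&(q[:,0]<28)
        k=P[w];c,r=cv2.minEnclosingCircle(k[:,:2].astype(np.float32));print(n,nm,len(k),"circ",np.round(c,1),round(r,1),"mean",k.mean(0).round(1),"rack",tor(np.array(c)).round(1),"z95",np.percentile(k[:,2],95).round(1))
E
```

```text
side L 97 all [ 24.8 157.1] [ 46. 174.] top [ 34.7 165.1] [ 25.9 157.1] [ 44.9 174. ] 59.7
side R 143 all [  24.7 -164. ] [  45.8 -149.4] top [  35.1 -156.8] [  25.6 -164. ] [  45.1 -149.4] 60.8
side tin 288 circ [499.4  28.7] 20.7 mean [499.5  26.2  28.3] rack [-72.   47.4] z95 30.6
side stA 219 circ [589.5 112.9] 21.9 mean [588.  113.5  28.7] rack [ 10.4 139.1] z95 31.1
side stB 369 circ [ 564.3 -163.7] 20.2 mean [ 563.8 -163.9   28.7] rack [   9.2 -138.6] z95 30.8
top L 77 all [ 26.3 156. ] [ 47.3 170.8] top [ 36.2 163.4] [ 26.9 156.5] [ 45.7 170.8] 61.4
top R 77 all [  25.2 -165.6] [  47.  -151.3] top [  35.2 -158.1] [  26.2 -165.2] [  44.9 -151.3] 60.6
top tin 263 circ [500.8  25.1] 19.6 mean [500.7  25.4  27.6] rack [-70.3  44. ] z95 30.7
top stA 221 circ [589.5 112.1] 19.8 mean [589.  112.2  28.1] rack [ 10.5 138.4] z95 31.0
top stB 230 circ [ 565.1 -165.9] 20.1 mean [ 564.7 -165.9   28. ] rack [  10.2 -140.7] z95 30.8
```

```bash
cat >> h.py <<'E'
def plan(tx,ty,tz,tyaw=yaw):
    """needed shift in current tool axes (m) and turn, to put TCP at world mm, tool x at world heading tyaw"""
    from workcell import telemetry
    o=telemetry.get_obs();R=cv2.Rodrigues(np.array(o["orientation"],float))[0]
    h=np.arctan2(R[1,0],R[0,0]);d=R.T@(np.array([tx,ty,tz])-o["ee_pos"])/1000
    turn=-(tyaw-h);turn=(turn+np.pi)%(2*np.pi)-np.pi
    print("t",round(o["t"],2),"pos",o["ee_pos"].round(1),"rack",tor(o["ee_pos"]).round(1),"heading",h.round(3),"zaxis",R[:,2].round(3),"F",o["ft_force"].round(1),"w",round(o["width"],1),"q6",o["qpos"][5].round(2))
    print("shift(m, current axes)",d.round(4),"turn",round(turn,4))
E
python3 - <<'E'
from h import *
plan(*tow(36,205),220)
plan(*tow(36,205),220,yaw+np.pi)
E
```

```text
t 0.1 pos [ 179.7 -598.2  302. ] rack [-336.4 -604.7] heading 0.292 zaxis [-0.     0.001 -1.   ] F [-0.8  0.  -0.5] w 88.5 q6 -0.02
shift(m, current axes) [ 0.6451 -0.6148  0.0828] turn 0.3783
t 0.1 pos [ 179.7 -598.2  302. ] rack [-336.4 -604.7] heading 0.292 zaxis [-0.     0.001 -1.   ] F [-0.8  0.  -0.5] w 88.5 q6 -0.02
shift(m, current axes) [ 0.6451 -0.6148  0.0828] turn -2.7632
```

send_rows(rows=[[0,0,0,0.0757,-1],[0,0,0,0.0757,-1],[0,0,0,0.0757,-1],[0,0,0,0.0757,-1],[0,0,0,0.0755,-1]])

```text
t: 0.6
ee_pos: [179.7, -598.3, 302.2]
orientation: [-3.138, 0.141, 0.0]
ft_force: [-0.3, -1.0, 0.0]
width: 51.6
```

```bash
python3 -c "
from h import *
plan(*tow(36,205),220)"
```

```text
t 0.6 pos [ 179.7 -598.3  302.2] rack [-336.4 -604.8] heading -0.09 zaxis [-0.     0.001 -1.   ] F [-0.3 -1.   0. ] w 51.6 q6 0.36
shift(m, current axes) [ 0.3699 -0.8109  0.0828] turn -0.0031
```

send_rows(rows=[[0.018,-0.04,0,0,-1],[0.018,-0.04,0,0,-1],[0.018,-0.04,0,0,-1],[0.018,-0.04,0,0,-1],[0.018,-0.04,0,0,-1]])

```text
t: 1.1
ee_pos: [287.1, -405.4, 302.4]
orientation: [-3.138, 0.137, 0.0]
ft_force: [0.2, -0.6, -0.6]
width: 11.4
```

send_rows(rows=[[0.018,-0.04,0,0,-1],[0.018,-0.04,0,0,-1],[0.018,-0.04,0,0,-1],[0.018,-0.04,0,0,-1],[0.018,-0.04,0,0,-1]])

```text
t: 1.6
ee_pos: [394.1, -213.9, 302.6]
orientation: [-3.139, 0.136, 0.0]
ft_force: [0.6, 0.6, -0.2]
width: 0.5
```

send_rows(rows=[[0.018,-0.04,0,0,-1],[0.018,-0.04,0,0,-1],[0.018,-0.04,0,0,-1],[0.018,-0.04,0,0,-1],[0.018,-0.04,0,0,-1]])

```text
t: 2.1
ee_pos: [501.1, -22.3, 302.5]
orientation: [3.139, -0.135, -0.0]
ft_force: [1.1, -0.5, -0.0]
width: 0.6
```

send_rows(rows=[[0.018,-0.04,0,0,-1],[0.018,-0.04,0,0,-1],[0.018,-0.04,0,0,-1],[0.018,-0.04,0,0,-1],[0.0,0.0,0,0,-1]])

```text
t: 2.6
ee_pos: [588.1, 133.0, 302.4]
orientation: [-3.138, 0.13, -0.002]
ft_force: [0.2, -0.1, -0.0]
width: 0.5
```

```bash
python3 -c "
from h import *
plan(*tow(36,203),180)"
```

```text
t 2.6 pos [588.1 133.  302.4] rack [  7.2 159. ] heading -0.083 zaxis [ 0.001  0.001 -1.   ] F [ 0.2 -0.1 -0. ] w 0.5 q6 1.86
shift(m, current axes) [ 0.0288 -0.0437  0.1225] turn 0.0038
```

send_rows(rows=[[0.0144,-0.0219,0,0.004,-1],[0.0144,-0.0219,0,0,-1],[0,0,0.04,0,-1],[0,0,0.04,0,-1],[0,0,0.04,0,-1]])

```text
t: 3.1
ee_pos: [618.3, 169.4, 181.4]
orientation: [3.138, -0.142, -0.0]
ft_force: [-0.1, 0.1, -0.1]
width: 0.4
```

```bash
python3 -c "
from h import *
plan(*tow(36,203),123)
from workcell import get_image
for n in('side','top'):
    d=get_image(n);c=d['color'];np.savez(f'pics/{n}1.npz',**d)
    c=c[110:290,200:400] if n=='side' else c[120:270,170:400]
    cv2.imwrite(f'pics/{n}1.png',cv2.resize(c,None,fx=3,fy=3,interpolation=2))"
```

```text
t 3.1 pos [618.3 169.4 181.4] rack [ 34.2 197.9] heading -0.091 zaxis [-0. -0. -1.] F [-0.1  0.1 -0.1] w 0.4 q6 1.91
shift(m, current axes) [ 0.0018 -0.0051  0.0584] turn -0.004
```

View pics/side1.png

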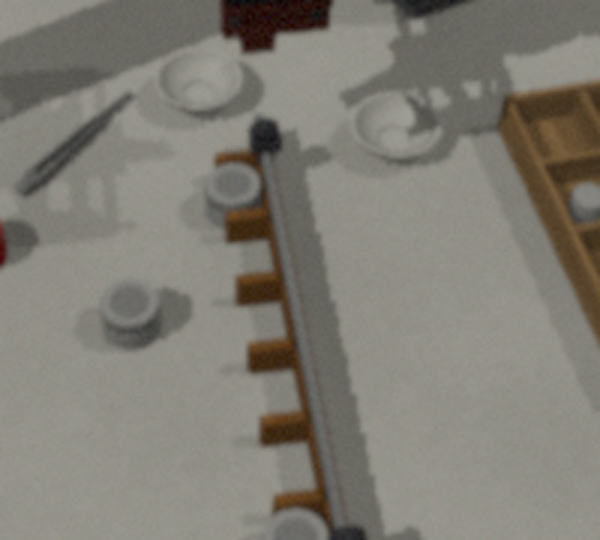

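View pics/top1.png

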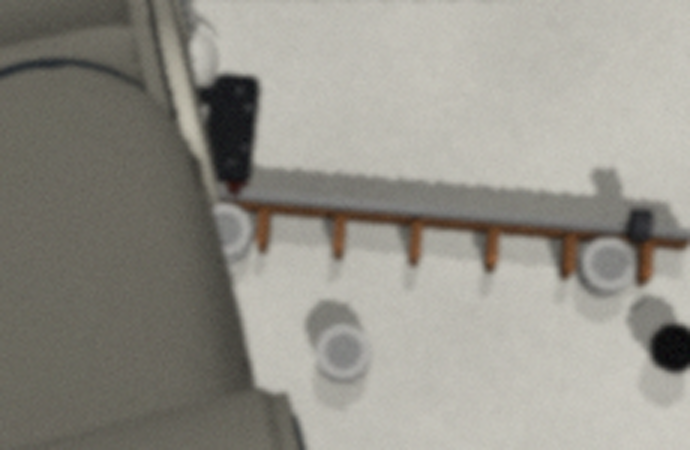

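Run:
```python
from h import *
for n in("side","top"):
    d=dict(np.load(f"pics/{n}1.npz"));P,uv=deproj(d,np.ones(d["z_map"].shape,bool));q=tor(P)
    m=(np.linalg.norm(P[:,:2]-[618,169],axis=1)<70)&(P[:,2]>92)
    for a in range(92,190,8):
        k=m&(P[:,2]>=a)&(P[:,2]<a+8)
        if k.sum()>2:print(n,a,k.sum(),q[k].min(0).round(1),q[k].max(0).round(1))
    for z0,z1 in ((70,200),):
        pass
```

```text
side 100 21 [ 22.5 189.7] [ 45.4 206.6]
side 108 34 [ 22.3 188.1] [ 45.1 193. ]
side 116 12 [ 22.6 188.3] [ 44.8 191.6]
side 180 3 [  1.  173.9] [  1.6 186. ]
side 188 18 [  0.5 170.6] [  5.8 256.5]
```

send_rows(rows=[[0.002,-0.003,0.029,-0.004,-1],[0,0,0.029,0,-1],[0,0,0,0,-1]])

```text
t: 3.5
ee_pos: [619.5, 172.1, 123.1]
orientation: [3.137, -0.136, -0.007]
ft_force: [-0.2, -0.3, -0.4]
width: 0.5
```

```bash
python3 -c "
from h import *
plan(*tow(36,52),123)"
```

```text
t 3.5 pos [619.5 172.1 123.1] rack [ 35.2 200.6] heading -0.087 zaxis [-0.005 -0.001 -1.   ] F [-0.2 -0.3 -0.4] w 0.5 q6 1.91
shift(m, current axes) [0.0009 0.1486 0.0004] turn -0.0004
```

send_rows(rows=[[0.001,0.006,0,0,-1],[0,0.006,0,0,-1],[0,0.005,0,0,-1],[0,0.005,0,0,-1],[0,0.005,0,0,-1]])

```text
t: 4.0
ee_pos: [620.2, 145.6, 125.7]
orientation: [-3.138, 0.136, -0.003]
ft_force: [0.9, 0.8, 1.0]
width: 0.4
```

send_rows(rows=[[0,0.006,0,0,-1],[0,0.006,0,0,-1],[0,0.006,0,0,-1],[0,0.006,0,0,-1],[0,0.006,0,0,-1]])

```text
t: 4.5
ee_pos: [617.0, 115.5, 124.6]
orientation: [-3.139, 0.136, 0.0]
ft_force: [1.0, 1.5, 0.9]
width: 0.6
```

```bash
cat > look.py <<'E'
import sys
from h import *
from workcell import get_image
k=sys.argv[1]
for n in('side','top'):
    d=get_image(n);c=d['color'];np.savez(f'pics/{n}{k}.npz',**d)
    c=c[110:310,200:400] if n=='side' else c[120:320,170:400]
    cv2.imwrite(f'pics/{n}{k}.png',cv2.resize(c,None,fx=3,fy=3,interpolation=2))
    P,uv=deproj(d,np.ones(d["z_map"].shape,bool));q=tor(P)
    hsv=cv2.cvtColor(d["color"],cv2.COLOR_BGR2HSV)[uv[:,1],uv[:,0]]
    m=(P[:,2]>40)&(P[:,2]<61)&(abs(q[:,0]-36)<18)&(abs(q[:,1])<195)
    qq=np.c_[q[m],P[m,2]];qq=qq[np.argsort(qq[:,1])]
    for g in np.split(qq,np.nonzero(np.diff(qq[:,1])>4)[0]+1):
        if len(g)>8: print(n,len(g),"min",g.min(0).round(1),"max",g.max(0).round(1))
    m=(abs(P[:,2]-28.5)<4)&(q[:,0]<5)&(q[:,0]>-100)&(q[:,1]>-5)&(q[:,1]<80)&(hsv[:,1]<90)
    if m.sum()>20:
        c,r=cv2.minEnclosingCircle(q[m].astype(np.float32));print(n,"tin rack",np.round(c,1),round(r,1),m.sum())
E
python3 look.py 2; python3 -c "
from h import *
plan(*tow(36,52),123)"
```

```text
side 155 min [  24.6 -163.9   40.4] max [  46.1 -148.5   60.4]
side 87 min [ 24.5 120.   40.7] max [ 48.4 137.5  59.5]
side tin rack [-41.   33.7] 53.5 273
top 79 min [  25.8 -165.7   40.8] max [  47.5 -151.4   59.4]
t 4.6 pos [616.8 115.1 124.5] rack [ 37.4 143.7] heading -0.087 zaxis [-0.001 -0.    -1.   ] F [ 0.5 -0.2  0.2] w 0.6 q6 1.82
shift(m, current axes) [-0.0013  0.0917  0.0015] turn -0.0007
```

View pics/side2.png

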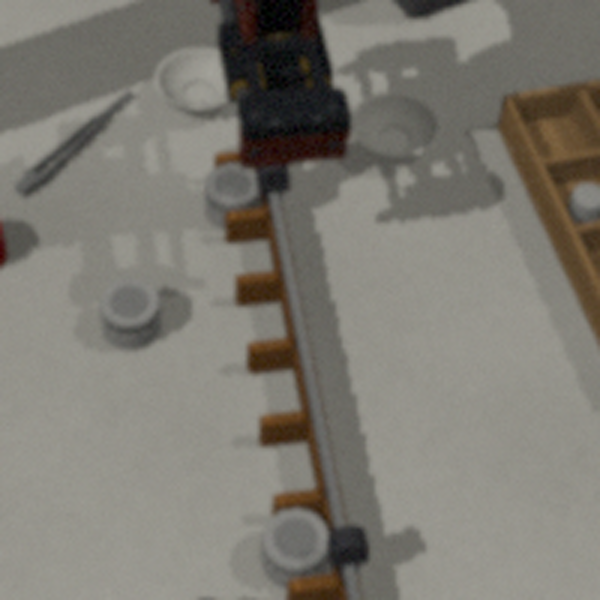

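The side picture shows the rider at crop (275,178), just ahead of the closed fingers. Its leading face is at rack y 120 with the TCP at 143.7, so the pushing face stands 9.7 mm from the TCP. I'll continue the push.

send_rows(rows=[[-0.001,0.006,0.001,0,-1],[0,0.007,0,0,-1],[0,0.007,0,0,-1],[0,0.007,0,0,-1],[0,0.007,0,0,-1]])

```text
t: 5.1
ee_pos: [613.0, 81.6, 123.5]
orientation: [3.139, -0.136, -0.001]
ft_force: [0.5, 1.9, -0.6]
width: 0.5
```

send_rows(rows=[[0,0.007,0,0,-1],[0,0.007,0,0,-1],[0,0.007,0,0,-1],[0,0.007,0,0,-1],[0,0.006,0,0,-1]])

```text
t: 5.6
ee_pos: [610.0, 47.8, 123.6]
orientation: [3.139, -0.136, -0.001]
ft_force: [0.1, 1.0, -1.7]
width: 0.3
```

send_rows(rows=[[0,0.005,0,0,-1],[0,0.005,0,0,-1],[0,0.004,0,0,-1],[0,0.003,0,0,-1],[0,0.001,0,0,-1]])

```text
t: 6.1
ee_pos: [608.6, 30.2, 123.7]
orientation: [3.139, -0.136, -0.0]
ft_force: [-0.9, 0.6, -0.4]
width: 0.5
```

```bash
python3 look.py 3; python3 -c "
from h import *
plan(*tow(36,44.7),123)"
```

```text
side 154 min [  24.4 -164.    40.2] max [  45.9 -148.7   60.2]
side 35 min [24.6 35.2 40.7] max [44.5 38.9 51.3]
side tin rack [-41.4  32.8] 53.8 274
top 79 min [  25.3 -165.2   40.9] max [  47.4 -151.5   60.6]
t 6.2 pos [608.8  30.3 123.8] rack [36.7 58.5] heading -0.086 zaxis [ 0. -0. -1.] F [0.6 0.6 0.1] w 0.1 q6 1.69
shift(m, current axes) [-0.0007  0.0138  0.0008] turn 0.0
```

View pics/side3.png

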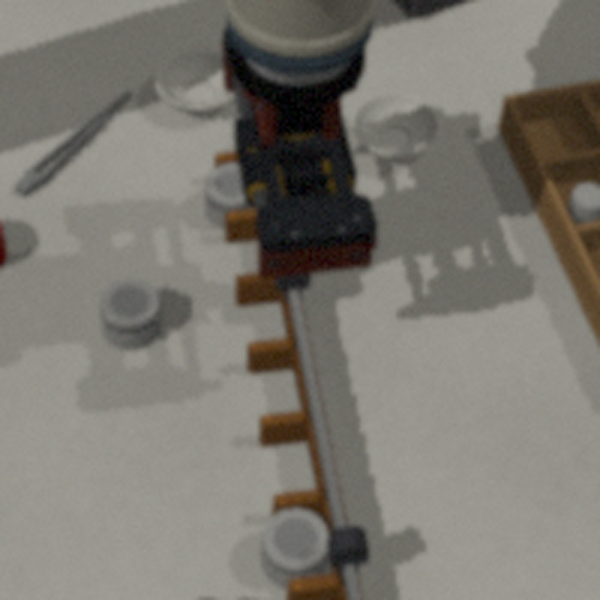

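send_rows(rows=[[0,0.004,0,0,-1],[0,0.004,0,0,-1],[0,0.003,0,0,-1],[0,0.002,0,0,-1],[0,0.0,0,0,-1]])

```text
t: 6.7
ee_pos: [607.6, 17.1, 123.8]
orientation: [3.138, -0.136, 0.0]
ft_force: [-0.1, -0.7, -0.5]
width: 0.8
```

```bash
python3 look.py 4; python3 -c "
from h import *
plan(*tow(36,44.7),123)"
```

```text
side 154 min [  24.8 -164.5   40.2] max [  45.8 -149.2   60.5]
side 35 min [24.7 22.  40.5] max [46.4 25.6 50.4]
side tin rack [-40.3  33.7] 53.4 280
top 79 min [  25.4 -165.4   40.9] max [  48.3 -151.6   59.9]
t 6.8 pos [607.6  17.3 123.7] rack [36.7 45.5] heading -0.087 zaxis [ 0. -0. -1.] F [ 0.5 -0.6  0.1] w 0.5 q6 1.67
shift(m, current axes) [-0.0007  0.0008  0.0007] turn -0.0001
```

Rider's leading face reads 22, so its middle is near 29. I'll back off sideways, lift, and check it unobstructed.

send_rows(rows=[[0,-0.01,0,0,-1],[0,-0.015,0,0,-1],[0,0,-0.04,0,-1],[0,0,-0.04,0,-1],[0,0,-0.04,0,-0.5]])

```text
t: 7.3
ee_pos: [609.5, 44.0, 244.7]
orientation: [-3.139, 0.134, 0.002]
ft_force: [0.2, 0.0, 0.6]
width: 5.4
```

send_rows(rows=[[-0.045,-0.01,0,0,-0.5],[-0.045,-0.01,0,0,-0.5],[-0.045,-0.01,0,0,-0.5],[-0.045,-0.01,0,0,-0.5],[0,0,0,0,-0.5]])

```text
t: 7.8
ee_pos: [428.0, 99.2, 243.0]
orientation: [3.138, -0.131, -0.008]
ft_force: [0.1, -0.5, 0.1]
width: 22.1
```

```bash
python3 look.py 5; python3 -c "
from h import *
plan(*tow(36,44.7),123)"
```

```text
side 152 min [  24.7 -164.1   40.3] max [  45.9 -149.4   60.1]
side 124 min [24.8 21.4 40.5] max [46.5 37.9 60.1]
side tin rack [-40.7  33.6] 53.4 279
top 78 min [  25.8 -165.3   41.2] max [  47.6 -151.5   60.6]
top 71 min [25.9 20.5 42.8] max [46.5 34.1 60.3]
top tin rack [-38.8  27.3] 53.3 157
t 7.9 pos [433.7  99.  244.2] rack [-143.6  111.8] heading -0.084 zaxis [ 0.001  0.    -1.   ] F [ 0.4 -0.   0.6] w 21.9 q6 1.85
shift(m, current axes) [0.1793 0.0675 0.1214] turn 0.0022
```

View pics/side5.png

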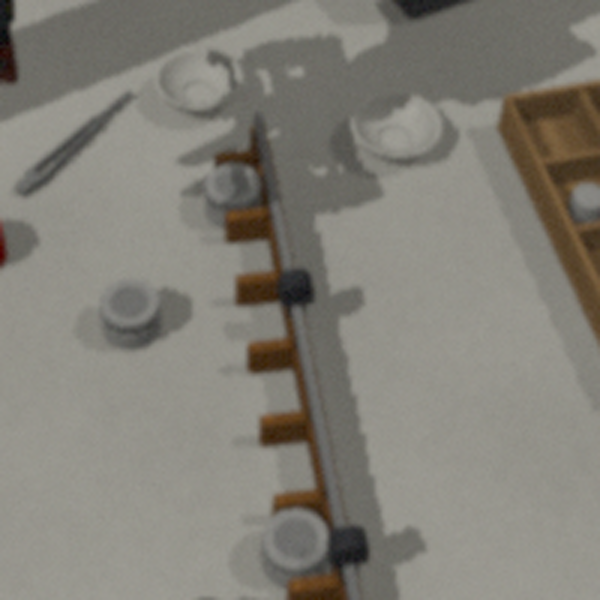

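View pics/top5.png

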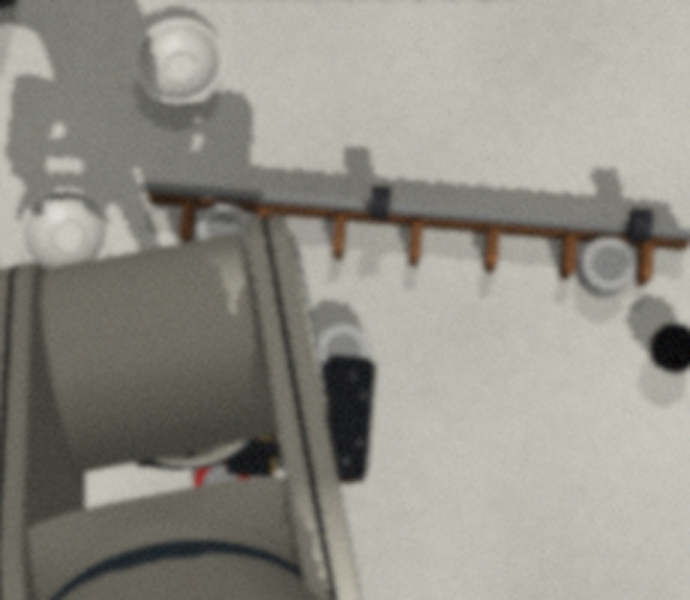

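Rider middle: side 29.6, top 27.3, so about 28.5 against a target of 28. The two views split by the same bias at the start. Next is the tin. I'll check the red look-alike's clearance for the approach.

Run:
```python
from h import *
t=dict(np.load("pics/top0.npz"));s=dict(np.load("pics/side0.npz"))
print("red",tor(ray(t,(244,282),28)),tor(ray(s,(192,187),28)))
print("tweezer ends", tor(ray(t,(187,224),4)),tor(ray(t,(222,264),4)))
a=-.367
plan(*tow(-71-55*np.cos(a),45.7-55*np.sin(a)),150,yaw+a)
```

```text
red [[-173.10110456  120.14020511]] [[-169.00523736  120.43106097]]
tweezer ends [[-57.43583683 260.09820431]] [[-137.6985726  173.5898943]]
t 7.9 pos [433.7  99.  244.2] rack [-143.6  111.8] heading -0.084 zaxis [ 0.001  0.    -1.   ] F [ 0.4 -0.   0.6] w 21.9 q6 1.85
shift(m, current axes) [0.021  0.0464 0.0942] turn 0.3692
```

send_rows(rows=[[0.021,0.046,0,0,-0.5],[0,0,0.02,0.123,-0.5],[0,0,0.02,0.123,-0.5],[0,0,0.02,0.123,-0.5],[0,0,0,0,-0.5]])

```text
t: 8.4
ee_pos: [451.1, 50.5, 181.8]
orientation: [3.059, -0.712, -0.004]
ft_force: [-0.1, 1.3, -0.1]
width: 21.7
```

```bash
python3 - <<'E'
from h import *
a=-.367
plan(*tow(-71-55*np.cos(a),45.7-55*np.sin(a)),88,yaw+a)
E
python3 look.py 6
```

```text
t 8.4 pos [451.1  50.5 181.8] rack [-122.1   65. ] heading -0.457 zaxis [-0.003 -0.    -1.   ] F [-0.1  1.3 -0.1] w 21.7 q6 2.11
shift(m, current axes) [-0.0001 -0.0005  0.0938] turn -0.0038
side 154 min [  24.6 -164.6   40. ] max [  46.  -148.5   60.8]
side 121 min [24.4 20.5 40. ] max [46.4 37.4 60.2]
side tin rack [-41.   32.7] 53.5 273
top 78 min [  25.7 -165.7   40.8] max [  48.3 -151.5   60.8]
top 70 min [25.8 20.5 41.1] max [47.  34.1 60.5]
```

View pics/side6.png

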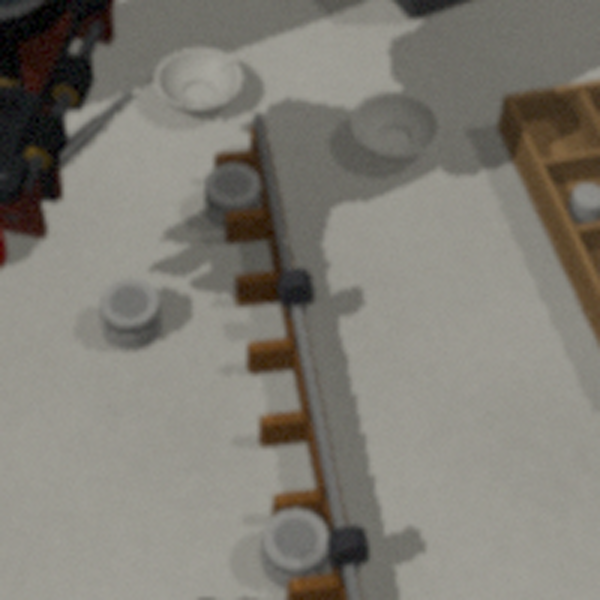

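The tin at crop (130,310) has not moved and the gripper is behind it. Descend, then push along the slanted line.

send_rows(rows=[[0,0,0.04,0,-0.5],[0,0,0.03,0,-0.5],[0,0,0.02,0,-0.5],[0,0,0.003,0,-0.5],[0,0,0,0,-0.5]])

```text
t: 9.0
ee_pos: [451.4, 50.9, 91.2]
orientation: [-3.061, 0.707, -0.001]
ft_force: [0.0, -0.5, 0.2]
width: 22.0
```

send_rows(rows=[[0.006,0,0,0,-0.5],[0.005,0,0,0,-0.5],[0.005,0,0,0,-0.5],[0.004,0,0,0,-0.5],[0.003,0,0,0,-0.5]])

```text
t: 9.5
ee_pos: [471.9, 40.4, 91.0]
orientation: [-3.06, 0.71, -0.001]
ft_force: [-0.7, 0.5, -1.3]
width: 22.2
```

```bash
python3 - <<'E'
from h import *
a=-.367
plan(*tow(-25-28*np.cos(a),28-28*np.sin(a)),89,yaw+a)
E
python3 look.py 7
```

```text
t 9.5 pos [471.9  40.4  91. ] rack [-100.5   56.7] heading -0.456 zaxis [ 0.001  0.    -1.   ] F [-0.7  0.5 -1.3] w 22.2 q6 2.09
shift(m, current axes) [ 0.0528 -0.0004  0.0021] turn -0.0022
side 153 min [  24.3 -164.2   40.1] max [  45.9 -147.7   60.4]
side 123 min [24.5 21.4 40.3] max [46.5 37.8 59.5]
side tin rack [-46.2  33.9] 57.8 278
top 77 min [  25.2 -165.5   40.3] max [  47.  -151.2   60.9]
top 71 min [25.6 20.5 41.4] max [46.2 34.2 60.5]
```

View pics/side7.png

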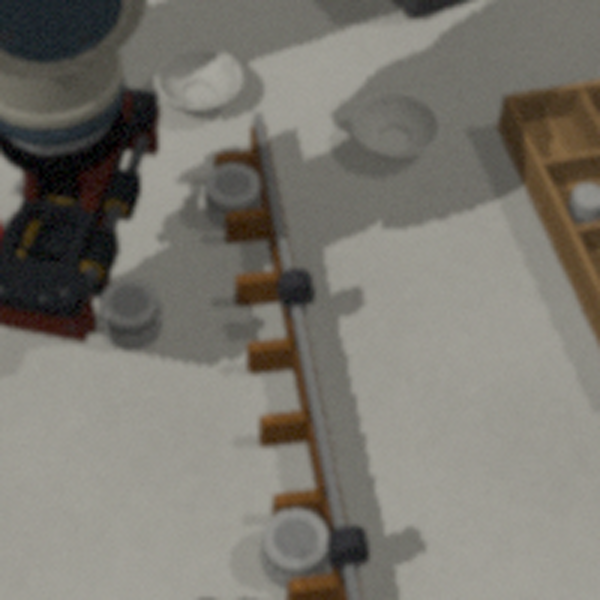

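The tin at crop (131,308) is still in place, with the fingers almost touching it. Push slowly.

send_rows(rows=[[0.003,0,0,0,-0.5],[0.003,0,0,0,-0.5],[0.003,0,0,0,-0.5],[0.004,0,0,0,-0.5],[0.004,0,0,0,-0.5]])

```text
t: 10.1
ee_pos: [486.7, 33.0, 90.6]
orientation: [3.06, -0.709, -0.0]
ft_force: [0.6, -0.0, 0.0]
width: 22.0
```

send_rows(rows=[[0.004,0,0,0,-0.5],[0.004,0,0,0,-0.5],[0.004,0,0,0,-0.5],[0.004,0,0,0,-0.5],[0.003,0,0,0,-0.5]])

```text
t: 10.6
ee_pos: [504.0, 24.6, 90.7]
orientation: [-3.06, 0.709, -0.0]
ft_force: [-0.6, 0.4, 0.2]
width: 22.2
```

```bash
cat > tin.py <<'E'
import sys
from h import *
for n in("side","top"):
    d=dict(np.load(f"pics/{n}{sys.argv[1]}.npz"));P,uv=deproj(d,np.ones(d["z_map"].shape,bool));q=tor(P)
    hsv=cv2.cvtColor(d["color"],cv2.COLOR_BGR2HSV)[uv[:,1],uv[:,0]]
    m=(P[:,2]>24)&(P[:,2]<33)&(q[:,0]>-85)&(q[:,0]<28)&(abs(q[:,1]-30)<45)&(hsv[:,1]<70)&(hsv[:,2]>70)
    im=np.zeros(d["z_map"].shape,np.uint8);im[uv[m,1],uv[m,0]]=1
    nn,l,st,c=cv2.connectedComponentsWithStats(im)
    for i in range(1,nn):
        if st[i,4]>40:
            k=q[m][l[uv[m,1],uv[m,0]]==i];c2,r=cv2.minEnclosingCircle(k.astype(np.float32));print(n,st[i,4],"circ",np.round(c2,1),round(r,1),"min",k.min(0).round(1),"max",k.max(0).round(1))
E
python3 - <<'E'
from h import *
a=-.367
plan(*tow(-25-28*np.cos(a),28-28*np.sin(a)),91,yaw+a)
E
python3 look.py 8;python3 tin.py 0; python3 tin.py 8
```

```text
t 10.6 pos [504.   24.6  90.7] rack [-67.2  43.8] heading -0.456 zaxis [ 0.  0. -1.] F [-0.6  0.4  0.2] w 22.2 q6 2.05
shift(m, current axes) [ 0.017  -0.0005 -0.0003] turn -0.0021
side 153 min [  24.5 -163.8   40.1] max [  45.8 -149.2   59.9]
side 123 min [24.6 21.7 40.2] max [46.8 36.5 60.5]
side tin rack [-22.1  31.5] 38.8 268
top 80 min [  25.5 -165.6   40.1] max [  47.1 -151.4   60. ]
side 243 circ [-72.   47.4] 20.7 min [-84.9  27.7] max [-52.4  67.5]
top 231 circ [-70.1  44.2] 19.5 min [-84.8  25.6] max [-51.3  62.8]
side 252 circ [-42.   35.2] 20.3 min [-60.6  15.6] max [-24.   55.4]
```

View pics/side8.png

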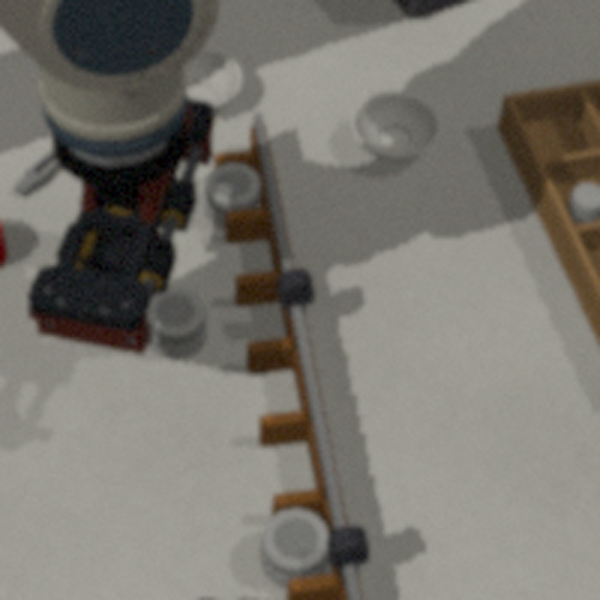

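Tin reads (-42, 35) in the side view, on the cradle axis as predicted (-41.3, 33.9). Go 16 mm further.

send_rows(rows=[[0.004,0,0,0,-0.5],[0.004,0,0,0,-0.5],[0.004,0,0,0,-0.5],[0.003,0,0,0,-0.5],[0.001,0,0,0,-0.5]])

```text
t: 11.2
ee_pos: [518.4, 17.6, 90.7]
orientation: [-3.06, 0.71, -0.001]
ft_force: [-0.1, -0.3, 0.8]
width: 22.0
```

send_rows(rows=[[-0.01,0,0,0,-0.5],[-0.02,0,0,0,-0.5],[-0.02,0,0,0,-0.5],[0,0,0,-0.12,-0.5],[0,0,0,-0.12,-0.5]])

```text
t: 11.7
ee_pos: [471.5, 40.2, 90.7]
orientation: [3.124, -0.329, -0.002]
ft_force: [0.2, 0.1, -0.3]
width: 21.9
```

send_rows(rows=[[0,0,0,-0.125,-0.5],[0,0,0,0,-0.5]])

```text
t: 11.9
ee_pos: [472.3, 40.0, 90.7]
orientation: [3.138, -0.14, -0.001]
ft_force: [0.5, -0.9, 0.7]
width: 22.1
```

```bash
python3 look.py 9;python3 tin.py 9
python3 - <<'E'
from h import *
plan(*tow(-26-45,28),90)
E
```

```text
side 151 min [  24.5 -164.1   40.1] max [  46.  -149.    60.2]
side 125 min [24.5 21.9 40.2] max [46.5 38.  59.7]
side tin rack [-13.2  31.7] 33.8 275
top 78 min [  25.7 -165.3   41.9] max [  47.5 -151.1   60.7]
top 71 min [25.6 20.5 41.4] max [46.9 34.1 60. ]
side 274 circ [-26.4  30.2] 21.1 min [-46.9  10.2] max [-8.9 49.5]
t 12.0 pos [472.5  39.9  90.7] rack [-99.8  56.3] heading -0.094 zaxis [-0. -0. -1.] F [ 0.8 -0.8  0.1] w 21.9 q6 1.72
shift(m, current axes) [0.029  0.0281 0.0007] turn -0.0071
```

View pics/side9.png

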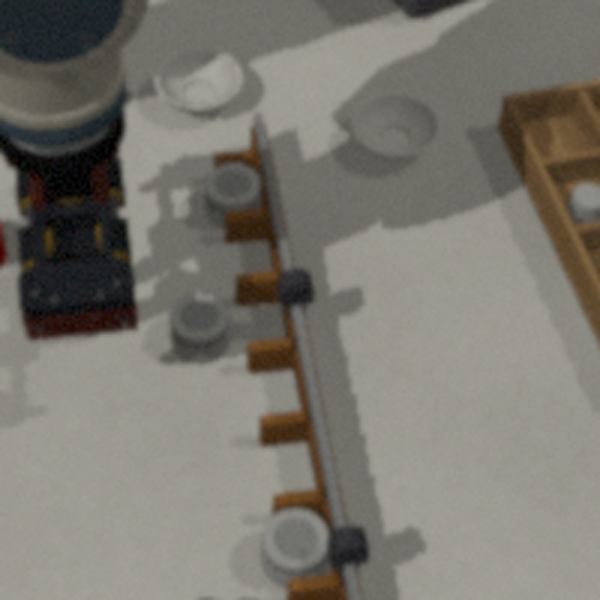

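send_rows(rows=[[0,0.014,0,-0.007,-0.5],[0,0.014,0,0,-0.5],[0.02,0,0,0,-0.5],[0.008,0,0,0,-0.5],[0,0,0,0,-0.5]])

```text
t: 12.5
ee_pos: [499.7, 9.1, 90.8]
orientation: [-3.139, 0.134, -0.003]
ft_force: [-1.1, 0.6, 0.6]
width: 22.2
```

Run:
```python
from h import *
plan(*tow(-17.7,28),90)
```

```text
t 12.5 pos [499.7   9.1  90.8] rack [-70.1  27.9] heading -0.085 zaxis [ 0.002 -0.    -1.   ] F [-1.1  0.6  0.6] w 22.2 q6 1.65
shift(m, current axes) [0.0524 0.     0.0009] turn 0.0013
```

send_rows(rows=[[0.005,0,0,0,-0.5],[0.005,0,0,0,-0.5],[0.004,0,0,0,-0.5],[0.004,0,0,0,-0.5],[0.004,0,0,0,-0.5]])

```text
t: 13.0
ee_pos: [520.5, 7.8, 90.6]
orientation: [-3.139, 0.131, 0.001]
ft_force: [-0.8, 0.6, -0.2]
width: 22.1
```

send_rows(rows=[[0.004,0,0,0,-0.5],[0.004,0,0,0,-0.5],[0.004,0,0,0,-0.5],[0.003,0,0,0,-0.5],[0.002,0,0,0,-0.5]])

```text
t: 13.5
ee_pos: [537.7, 6.2, 90.7]
orientation: [-3.139, 0.131, -0.0]
ft_force: [-1.0, 0.8, 0.2]
width: 22.2
```

```bash
python3 look.py 10;python3 tin.py 10
python3 - <<'E'
from h import *
plan(*tow(-17.7,28),90)
E
```

```text
side 152 min [  24.5 -164.1   40.1] max [  46.1 -148.6   60.9]
side 124 min [24.5 21.4 40.1] max [46.7 38.5 60.3]
top 79 min [  26.  -165.9   40.2] max [  47.6 -151.4   60.5]
t 13.6 pos [537.7   6.2  90.7] rack [-31.9  28.4] heading -0.083 zaxis [ 0. -0. -1.] F [-0.3 -0.5 -0.1] w 21.6 q6 1.64
shift(m, current axes) [0.0142 0.0004 0.0007] turn 0.003
```

View pics/side10.png

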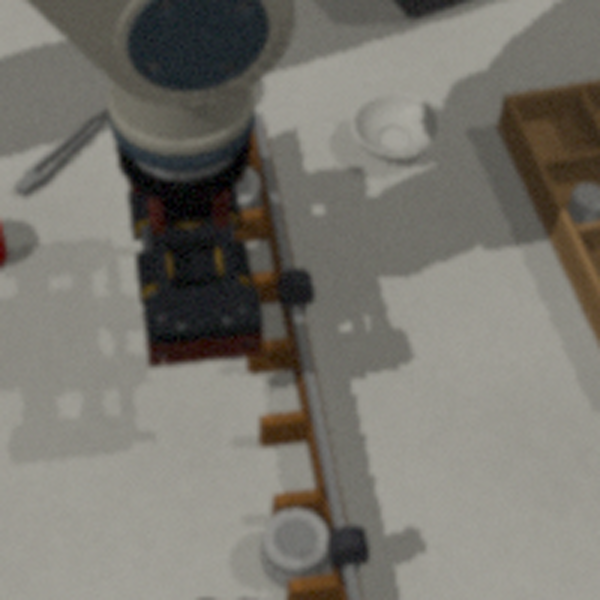

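The tin is now hidden under the gripper; forces are small. I'll push the last 14 mm slowly, watching the wrist force.

send_rows(rows=[[0.003,0,0,0.003,-0.5],[0.003,0,0,0,-0.5],[0.003,0,0,0,-0.5],[0.002,0,0,0,-0.5],[0.001,0,0,0,-0.5]])

```text
t: 14.1
ee_pos: [549.6, 5.2, 90.7]
orientation: [-3.139, 0.136, -0.0]
ft_force: [0.0, -0.6, -0.1]
width: 22.0
```

send_rows(rows=[[0.001,0,0,0,-0.5],[0.001,0,0,0,-0.5]])

```text
t: 14.3
ee_pos: [551.3, 5.0, 90.6]
orientation: [-3.139, 0.136, 0.0]
ft_force: [-0.0, 0.2, 0.0]
width: 22.1
```

send_rows(rows=[[0.001,0,0,0,-0.5],[0,0,0,0,-0.5]])

```text
t: 14.5
ee_pos: [552.4, 5.0, 90.7]
orientation: [-3.139, 0.136, -0.0]
ft_force: [1.4, -0.5, -0.3]
width: 22.1
```

Run:
```python
from h import *
plan(*tow(-17.7,28),90)
```

```text
t 14.5 pos [552.4   5.   90.7] rack [-17.2  28.4] heading -0.087 zaxis [ 0.  0. -1.] F [ 1.4 -0.5 -0.3] w 22.1 q6 1.64
shift(m, current axes) [-0.0005  0.0004  0.0007] turn -0.0
```

send_rows(rows=[[0.001,0,0,0,-0.5],[0,0,0,0,-0.5]])

```text
t: 14.7
ee_pos: [553.0, 4.9, 90.6]
orientation: [-3.139, 0.136, 0.001]
ft_force: [-1.4, 0.0, 0.7]
width: 21.8
```

send_rows(rows=[[0.001,0,0,0,-0.5],[0,0,0,0,-0.5]])

```text
t: 14.9
ee_pos: [553.5, 4.8, 90.5]
orientation: [3.139, -0.136, -0.003]
ft_force: [-4.9, 0.6, 2.0]
width: 21.9
```

send_rows(rows=[[0.001,0,0,0,-0.5],[0,0,0,0,-0.5]])

```text
t: 15.1
ee_pos: [553.8, 4.8, 90.4]
orientation: [3.139, -0.136, -0.006]
ft_force: [-6.1, 0.9, 4.0]
width: 21.9
```

Run:
```python
from h import *
plan(*tow(-17.7,28),90)
```

```text
t 15.1 pos [553.8   4.8  90.4] rack [-15.8  28.3] heading -0.086 zaxis [-0.004  0.    -1.   ] F [-6.1  0.9  4. ] w 21.9 q6 1.64
shift(m, current axes) [-0.0019  0.0003  0.0004] turn 0.0
```

Firm stop at the wall. Back straight off and look.

send_rows(rows=[[-0.003,0,0,0,-0.5],[-0.005,0,0,0,-0.5],[-0.02,0,0,0,-0.5],[-0.03,0,0,0,-0.5],[0,0,-0.04,0,-0.5]])

```text
t: 15.6
ee_pos: [491.4, 9.9, 127.2]
orientation: [3.138, -0.135, -0.018]
ft_force: [0.5, -0.3, 0.2]
width: 22.0
```

send_rows(rows=[[0,0,-0.05,0,-0.5],[0,0,-0.05,0,-0.5],[-0.04,0.0,-0.03,0,-0.5],[-0.04,0,0,0,-0.5],[0,0,0,0,-0.5]])

```text
t: 16.1
ee_pos: [413.6, 16.8, 261.2]
orientation: [3.139, -0.135, -0.001]
ft_force: [-0.5, 0.0, 0.5]
width: 22.3
```

```bash
python3 look.py 11;python3 tin.py 11
```

```text
side 150 min [  24.4 -163.8   40.3] max [  45.6 -148.7   60.4]
side 121 min [24.6 21.1 40.4] max [46.5 38.3 60. ]
side tin rack [ 2.5 30.6] 30.7 106
top 77 min [  25.8 -165.6   41.6] max [  47.5 -151.3   60.9]
top 70 min [25.2 20.5 41.3] max [47.1 34.2 60.4]
top tin rack [ 3.3 27. ] 31.5 81
side 266 circ [ 8.4 29.9] 20.6 min [-9.7  9.9] max [27.8 50.3]
top 238 circ [10.2 27. ] 19.9 min [-9.2  8.5] max [27.6 46.2]
```

View pics/side11.png

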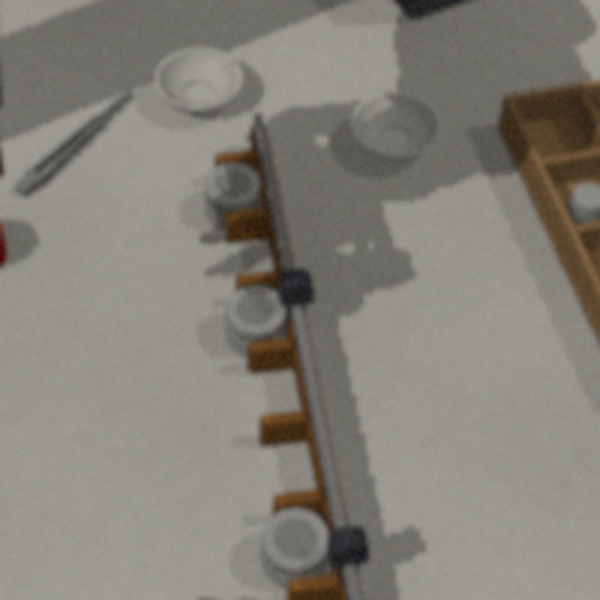

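View pics/top11.png

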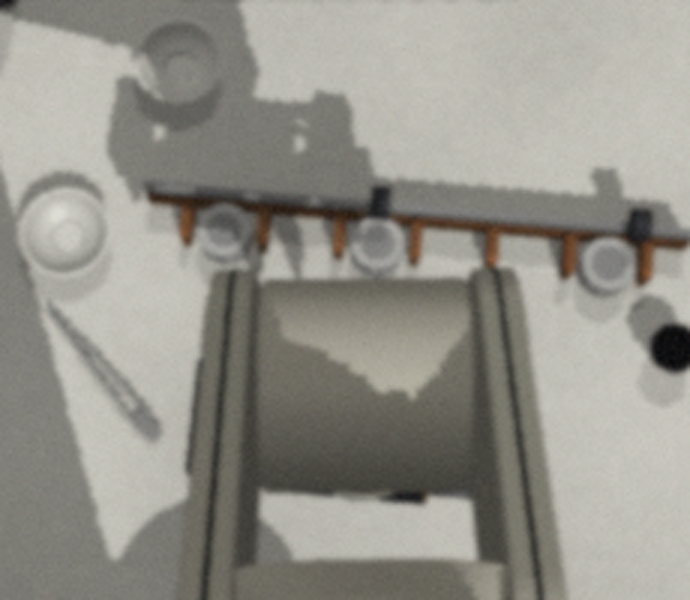

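Run:
```python
from h import *
for n in("side","top"):
    d=dict(np.load(f"pics/{n}11.npz"));P,uv=deproj(d,np.ones(d["z_map"].shape,bool));q=tor(P)
    for y in(140,28,-140):
        m=(P[:,2]>25)&(P[:,2]<32)&(np.hypot(q[:,0]-9.5,q[:,1]-y)<22)
        k=q[m];hi=k[:,0];mid=abs(k[:,1]-np.median(k[:,1]))<8
        print(n,y,m.sum(),"x1,x99",np.percentile(k[mid,0],[1,50,99]).round(1),"z",np.percentile(P[m,2],[50,95]).round(1))
```

```text
side 140 224 x1,x99 [-10.    9.5  28.2] z [28.8 30.8]
side 28 260 x1,x99 [-9.4  8.9 27.8] z [28.8 30.7]
side -140 369 x1,x99 [-10.    8.1  26.9] z [28.6 30.6]
top 140 234 x1,x99 [-8.5  9.9 29.2] z [28.  30.3]
top 28 229 x1,x99 [-8.4 10.2 28.3] z [27.8 30.7]
top -140 223 x1,x99 [-8.8  9.8 29. ] z [27.9 30.6]
```

The pushed tin's depth matches the two home stored tins to under 1 mm in both views. The rider is centred and the robot is touching nothing, so I'll hand in.

```bash
python3 -c "
from workcell import ctrl
print(ctrl.close_job())"
```

```text
the job is handed in; nothing more can be done
None
```

I counted from the left end, where the farthest-left dish stands. With the closed fingertips I ran the left rider past gaps 1 and 2 and left it behind the third gap. I then pushed the loose grey tin on the bench into that gap until it stopped at about 6 N, and backed clear. The job was handed in at about 16 s, with the robot touching nothing.

Last checks:
- **Rider:** its middle reads rack y ≈ 28.5 mm, against a target of 28. The side view gives 29.7 and the top view 27.3. The same side-to-top difference was there at the start, so I took the average.
- **Tin:** its centre reads about (9.3, 28.5) mm, against a target of (10, 28). Its depth in the gap matches the stored tins to about 1 mm in both views. The side-view circle alone read x = 8.4, which is within the noise.
- **Everything else:** the right rider's readings did not change. The stored tins, both dishes and the tweezer look undisturbed in the last pictures. I did not measure the loupe, holder, screwdriver or red tin again, but the arm never came near them at their own height.

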